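# Lock the lathe spindle with its flat spanner

### The job

Take the flat spindle spanner (the one with the open fork) off its peg on the tool rail, pass it fork down through the narrow slot in the top of the small lathe's headstock until the fork sits fully home over the flats of the spindle, and stay there gripping it so that the spindle is held for the chuck to be unscrewed: finish while still holding the spanner. Leave everything else on the bench and on the rail where it is.

Things in the scene. Friction and masses are not known exactly. Their poses are not given: they have to be found in the camera images.
- spanner_grip (a point): flat spindle spanner, 154 mm long, 0.16 kg, on one of the rail's three pegs (which varies): the only tool with an OPEN fork. Steel plate 6 mm thick; its top 69 mm is a black grip 30 wide, 14 thick. Axes: z up its length, y across its width, x through its thickness (the peg's line). This point: middle of the grip, 32 mm below its top, 122 above the fork tips; pinch here from above, fingers along y
- spanner_fork (a point): crotch of the spanner's fork, on its centre line 100 mm below spanner_grip and 22 above the fork tips; same axes. Fork 36 mm wide over its legs (the widest part), opening 17 wide and 22 deep, leg tips rounded; the shank above is 24 wide
- spanner_hole (a point): centre of the hang hole through the spanner's grip, 133 mm above the fork tips: 12 mm wide (y), 26 high (z), cut through along x; its top edge rests on the peg, so that the peg's axis passes 10 mm above this point. Same axes
- tool_rail: tool rail, fixed: steel bar on two posts, top 208 mm up, on a wooden base. Origin on the bench below the line of the hanging tools; pegs at y = -90, 0, +90 mm of its frame, 200 mm up, level 6 mm bars pointing along its -x (the bar is 49 mm behind the tools, at +x). Peg tips are 30 mm in front of that line and turned up 6 mm: lift a tool 7 to 19 mm (best 13), then draw it off along -x
- slot (a point): centre of the slot's mouth, level with the steel top of the small green lathe's headstock, 150 mm up. Lathe axes: y along the spindle (belt cover at +y; chuck, tailstock at -y), x across, z up. Slot 39 mm long in x, 8 wide in y, for the fork of 36 x 6; cover 8 thick, edges bevelled 3 wide, 5 deep; the headstock is hollow below, 56 (x) by 94 (y) mm
- spindle_axis (a point): point on the spindle's axis 45 mm straight below the slot's mouth, lathe axes. The 20 mm spindle has two upright flats here, facing +x and -x, 14 mm across, 36 long in y; its top is 10 mm above this point. Fully home, the spanner's crotch rests on that top, a leg on either side, spanner_grip then 65 mm above the slot's mouth
- spindle (a joint): angle of the lathe's spindle with its chuck (rad), 0 with the flats upright; starts within 0.1 of it and turns freely with very little friction, the fork squares it up
- ring_spanner: ring spanner: same plate and black grip as the spindle spanner but ends in a closed ring about 43 mm wide; hangs on one of the three pegs, which one varies; leave it there
- taper_drift: taper drift: same plate and black grip, but its lower end is a plain wedge narrowing to about 15 mm; hangs on one of the three pegs, which one varies; leave it there
- wire_coil: coil of aluminium wire, 75 mm across, 35 mm high, on the bench; bystander
- paint_jar: small blue paint jar, 48 mm across, 55 mm high; bystander
- glue_bottle: white glue bottle, 44 mm across, 110 mm high; bystander
- screwdriver: screwdriver, 170 mm long, lying on the mat; bystander
- turning_blank: wooden turning blank, a cylinder 34 mm across and 75 mm high, standing; bystander
- parts_case: clear plastic parts case, 134 x 204 x 36 mm, with two orange catches; bystander

How it is judged (in metres and radians):
On the way:
1. the spanner is off its peg, held in the fingers and clear of the rail (distance of spanner_grip from where it was at the start of the episode above 0.045 m and contact force between spanner and tool_rail below 0.01 N and contact force between the fingers and spanner above 2 N and height (world z) of spanner_fork above 0.05 m), for 0.2 s.
At the end, for the whole second after the job is handed in: Fork down through the slot, upright, crotch 6 to 14 mm above the spindle axis (10 is touching), within 3 mm across and 4 mm along the spindle of its axis point; spanner and spindle at rest; the fingers grip the spanner with over 2 N through the last second (x of spanner_fork in the frame of spindle_axis between -0.003 and 0.003 m and y of spanner_fork in the frame of spindle_axis between -0.004 and 0.004 m and z of spanner_fork in the frame of spindle_axis between 0.006 and 0.014 m and angle between the z axis of spanner_fork and the z axis of slot, either way round below 0.12 rad and angle between the x axis of spanner_fork and the y axis of slot, either way round below 0.15 rad and contact force between the fingers and spanner above 2 N and linear speed of spanner below 0.02 m/s and velocity of joint spindle between -0.1 and 0.1 rad/s); the arm keeps its last pose, push and grip.
It fails at once if one of the two other hanging tools is moved more than 50 mm (distance of any of ring_spanner, taper_drift from where it was at the start of the episode above 0.05 m).
It fails at once if something else on the bench is moved more than 30 mm (distance of any of wire_coil, paint_jar, glue_bottle, screwdriver, turning_blank, parts_case from where it was at the start of the episode above 0.03 m).
It also fails if it takes over 54 s, if anything falls off the work surface, if the arm or the gripper's body presses on something with over 40 N, if the wrist force passes 120 N, or if a joint passes its speed limit or range.

### The arm

A 7-joint arm with a two-finger parallel gripper is mounted at the origin on the work surface. World frame = base frame: x ahead of the robot, y to its left, z up, the work surface at z = 0. Lengths are in mm, angles in rad, forces in N, time in s.
With the tool pointing down it reaches from about 425 to 875 mm from the base axis. Payload 4.7 kg.
Tool frame: the origin (TCP) lies midway between the tips of the shut fingers; the grasp point (between the pads) lies arm.grasp_offset behind it (arm.grasp_offset is the distance from the TCP to the grasp point, in mm); z points along the fingers, y is the line along which they close (so a half turn about z gives the same grasp; the last joint's range is limited). The gripper opens to 85 mm and grips with 20 to 120 N. Pads are 22 mm wide; open, the fingers measure 114 mm over their backs; the gripper's body (76 mm by 85 mm) begins 54 mm behind the grasp point. The pads swing forward as they close: fully open they stand 13 mm farther back than shut.
Start: joints at [-1.207, 0.321, -0.07, 1.45, 0.023, 1.371, -0.057], TCP at [222.789, 610.647, 231.349] pointing down, gripper open.
Joint ranges: [-2.86, 2.86], [-0.3, 2.09], [-1.38, 1.24], [0.06, 2.45], [-1.56, 4.7], [0.09, 2.05], [-2.69, 2.69]. Speed limits (rad/s): [2.57, 2.57, 3.14, 3.14, 3.14, 3.14, 3.14].

### API

Orientations are given as [roll, pitch, yaw] about the fixed x, y, z axes, in that order (R = Rz(yaw) Ry(pitch) Rx(roll)).
In Python, from bench import arm, jaws, optics, ticket gives the robot as it stands. Calls block until the motion is done:
- arm.move_to(position, orientation): joint-space move of the TCP to a pose.
- arm.servo_line(position, frame=None, rate=150): straight line of the TCP; frame=None keeps the orientation; rate is the mean speed in mm/s.
- arm.set_joints(angles): joint-space move.
- jaws.set_gripper(opening): finger opening in mm; the grip force is fixed at half the most; returns when the fingers have stopped.
- arm.sleep(seconds).
- arm.solve_ik(position, orientation): joint angles nearest the present ones, or None.
- arm.sense(): the state.
- optics.snapshot(name): name is "side" or "top" or "wrist"; returns the picture (480x640x3 uint8, blue, green, red); there is no depth.
- optics.camera_model(name): a dict with "intrinsics" (3x3 intrinsics, pixels), "rvec" (rotation vector, rad) and "tvec" (3), from world to camera coordinates, as OpenCV has them; the wrist camera has in their place "tool_from_camera" (4x4, takes a point from camera to tool coordinates, whose origin is the TCP and whose axes are the flange's). Camera axes: x right, y down, z forward; pixel columns grow to the right and rows downward; lengths in mm; the calibration is good to about 2 mm. The wrist camera is an equidistant fisheye: a pixel r from the principal point sees the ray r / f radians off the axis. A picture is of the moment at which its call begins: read the wrist's pose just before it. camera_model takes no time and is no camera call.
A pose or a line that the arm cannot do raises arm.PlanningError and nothing moves.
- ticket.hand_in(): hands the job in; it is judged then, once.
The state is a dict: "time_s": time; "joints": joint angles; "qd": joint speeds; "joint_torque": joint torques, N m; "tcp_pos": TCP position; "tcp_rot": TCP orientation; "ft_force": force on the tool from outside, world axes, zero at the start; "moment": the same for the moment, N m; "finger_gap": finger opening in mm; "grip_force": force on a finger pad.
Only numpy, scipy, OpenCV 4.12 (cv2) and the standard library are available. Lean on these libraries where they do the work, as an engineer would, in place of code of your own. Each camera call takes 0.05 s, during which the arm holds its last target. There are 200 camera calls.

## Working session

There is one attempt and no reset: what is moved stays moved. The work goes in short steps, each a Python script; the robot and the scene stay as the last script left them, time stands still between calls to the robot, and variables do not carry over. Pictures are saved under pics/ and viewed, at most 10 in all, crops included, and the job is handed in when it is done.

```bash
ls; mkdir -p pics
python3 - <<'E'
from bench import arm,jaws,optics
import cv2,numpy as np
s=arm.sense();print(s['time_s'],s['tcp_pos'],s['tcp_rot'],s['finger_gap'],arm.grasp_offset)
for n in("side","top","wrist"):
    im=optics.snapshot(n);cv2.imwrite(f"pics/{n}0.png",im)
    m=optics.camera_model(n);print(n,{k:np.round(v,4).tolist() if not isinstance(v,str) else v for k,v in m.items()})
a=cv2.imread("pics/side0.png");b=cv2.imread("pics/top0.png")
E
```

```text
pics
0.0 [222.59734852 610.11658201 230.22744282] [-3.13968121e+00  8.17219656e-05  2.79186491e+00] 85.36841859027882 18.700000000000003
side {'intrinsics': [[479.0638, 0.0, 323.7141], [0.0, 479.0638, 243.7932], [0.0, 0.0, 1.0]], 'rvec': [2.0795, -0.3736, 0.1858], 'tvec': [-477.6665, 279.1481, 828.6349]}
top {'intrinsics': [[569.5917, 0.0, 317.9585], [0.0, 569.5917, 237.938], [0.0, 0.0, 1.0]], 'rvec': [2.0688, -2.1604, 0.222], 'tvec': [151.0439, 558.1001, 1605.4069]}
wrist {'intrinsics': [[371.6483, 0.0, 321.0615], [0.0, 371.6483, 237.3326], [0.0, 0.0, 1.0]], 'tool_from_camera': [[0.0003, -0.9472, -0.3208, 81.9398], [1.0, 0.0007, -0.001, -0.6221], [0.0012, -0.3208, 0.9472, -143.77], [0.0, 0.0, 0.0, 1.0]]}
```

View pics/side0.png

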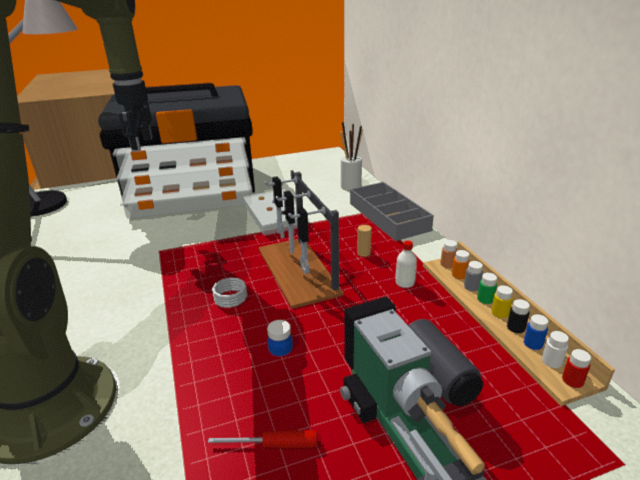

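View pics/top0.png

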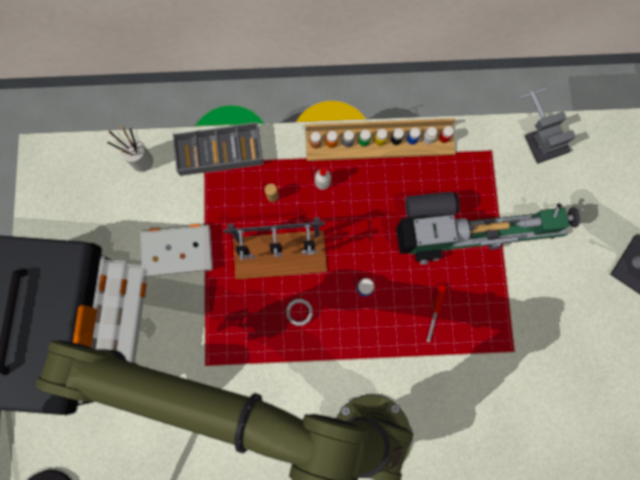

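The side view shows the rail with its three tools around (290,220) and the slot in the headstock at (390,334). In the top view the tools are near (243,249), (276,247) and (309,245), and the slot is near (436,230). I'll enlarge both areas.

```bash
cat > h.py <<'E'
import numpy as np,cv2
from scipy.spatial.transform import Rotation as Ro
from bench import arm,jaws,optics,ticket
def ray(n,uv,pose=None):
    m=optics.camera_model(n);K=np.array(m['intrinsics']);uv=np.array(uv,float)
    x=(uv-K[:2,2])/K[0,0]
    if n=='wrist':
        p,r=pose;R=Ro.from_euler('xyz',r).as_matrix();T=np.array(m['tool_from_camera'])
        t=np.linalg.norm(x);d=np.r_[x/max(t,1e-9)*np.sin(t),np.cos(t)]
        return np.array(p)+R@T[:3,3],R@T[:3,:3]@d
    R=cv2.Rodrigues(np.array(m['rvec'],float))[0];t=np.array(m['tvec'],float).ravel()
    return -R.T@t,R.T@np.r_[x,1]
def plane(n,uv,z,pose=None):
    c,d=ray(n,uv,pose);return c+d*(z-c[2])/d[2]
def proj(n,P,pose=None):
    m=optics.camera_model(n);K=np.array(m['intrinsics']);P=np.array(P,float)
    if n=='wrist':
        p,r=pose;R=Ro.from_euler('xyz',r).as_matrix();T=np.array(m['tool_from_camera'])
        q=T[:3,:3].T@(R.T@(P-p)-T[:3,3]);s=np.hypot(*q[:2]);th=np.arctan2(s,q[2]);return K[:2,2]+K[0,0]*th*q[:2]/s
    R=cv2.Rodrigues(np.array(m['rvec'],float))[0];q=K@(R@P+np.array(m['tvec'],float).ravel());return q[:2]/q[2]
def cross(*rays):
    A=0;b=0
    for c,d in rays:
        d=d/np.linalg.norm(d);M=np.eye(3)-np.outer(d,d);A=A+M;b=b+M@c
    return np.linalg.solve(A,b)
E
python3 - <<'E'
from h import *
a=cv2.imread("pics/side0.png")[160:310,240:350];b=cv2.imread("pics/top0.png")[200:290,220:340]
c=cv2.imread("pics/top0.png")[190:270,390:480]
o=np.zeros((600,800,3),np.uint8)
a=cv2.resize(a,None,fx=4,fy=4,interpolation=2);o[:600,:440]=a
b=cv2.resize(b,None,fx=3,fy=3,interpolation=2);o[:270,440:]=b
c=cv2.resize(c,None,fx=4,fy=4,interpolation=2);o[275:595,440:800]=c
cv2.imwrite("pics/z.png",o)
for uv in((243,249),(276,247),(309,245)):print(plane('top',uv,190).round(1))
print('slot',plane('top',(436,230),150).round(1),plane('side',(390,334),150).round(1))
E
```

```text
[515.1 329.2 190. ]
[516.7 241.  190. ]
[518.3 152.6 190. ]
slot [ 553.1 -199.1  150. ] [ 549.6 -197.2  150. ]
```

View pics/z.png

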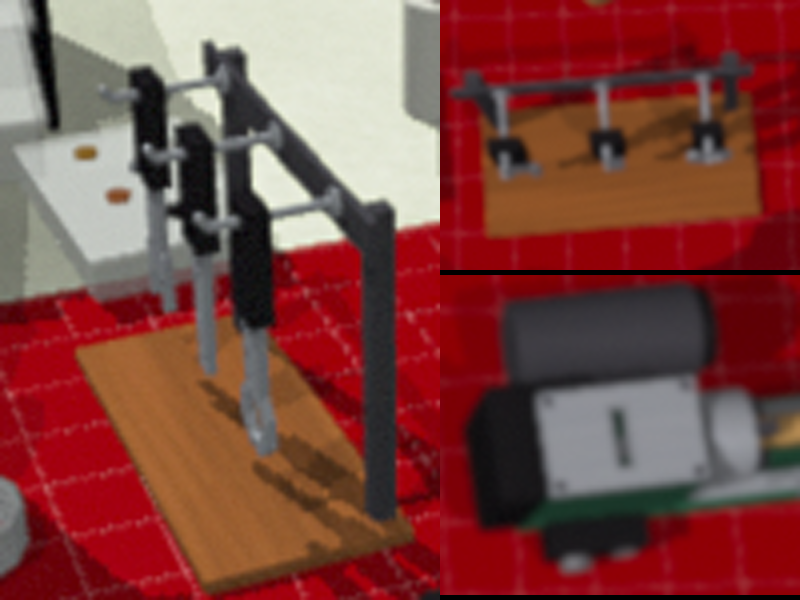

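The ring spanner is the right-hand tool (y≈152) and the middle one looks edge-narrow. The slot is at crop (620,437), about (552,-198,150). I'll move the wrist camera in front of the rail to identify the tools and measure them.

Run:
```python
from h import *
arm.move_to([395,290,290],[np.pi,0,np.pi])
s=arm.sense();pose=(s['tcp_pos'],s['tcp_rot']);im=optics.snapshot('wrist');cv2.imwrite('pics/w1.png',im)
np.save('w1.npy',np.r_[pose]);print(s['time_s'],pose,s['joints'])
print(optics.camera_model('top')['rvec'],[proj('wrist',p,pose).round(0) for p in((515,329,190),(517,241,190),(518,152,190))])
```

```text
1.525 (array([394.4214075 , 291.16523874, 289.84695532]), array([ 3.14132078e+00, -2.87453331e-04, -3.13994875e+00])) [-0.77959431 -0.04417288  0.08686035  1.74581176  0.0034678   1.43983642
  0.8791689 ]
[ 2.06881898 -2.16042664  0.22196821] [array([367., 374.]), array([262., 375.]), array([165., 368.])]
```

View pics/w1.png

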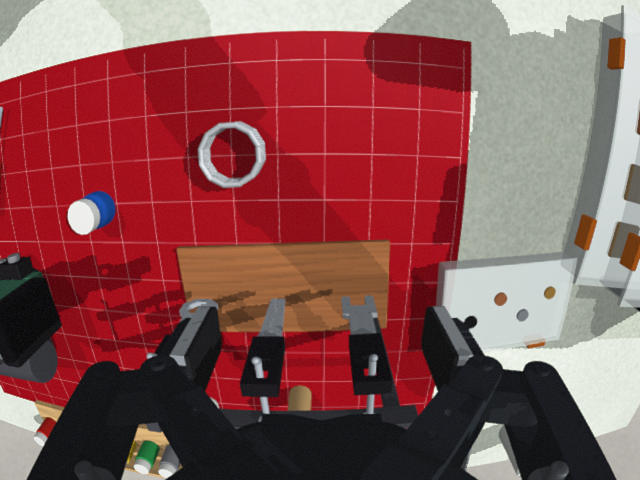

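The wrist picture shows the open fork on the left peg, right of centre in the image, with leg tips at about (345,300) and (371,298). The drift is in the middle and the ring at (200,306). I'll zoom in on the fork tool and the slot.

Run:
```python
from h import *
o=np.zeros((600,800,3),np.uint8)
f=lambda a,k:cv2.resize(a,None,fx=k,fy=k,interpolation=cv2.INTER_CUBIC)
w=cv2.imread("pics/w1.png")[285:405,330:410];o[:600,:400]=f(w,5)
t=cv2.imread("pics/top0.png");o[:300,400:800]=f(t[220:265,225:285],6.667)[:300,:400]
o[300:600,400:800]=f(t[210:250,410:464],7.5)[:300,:400]
cv2.imwrite("pics/z2.png",o)
```

```text
(no output)
```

View pics/z2.png

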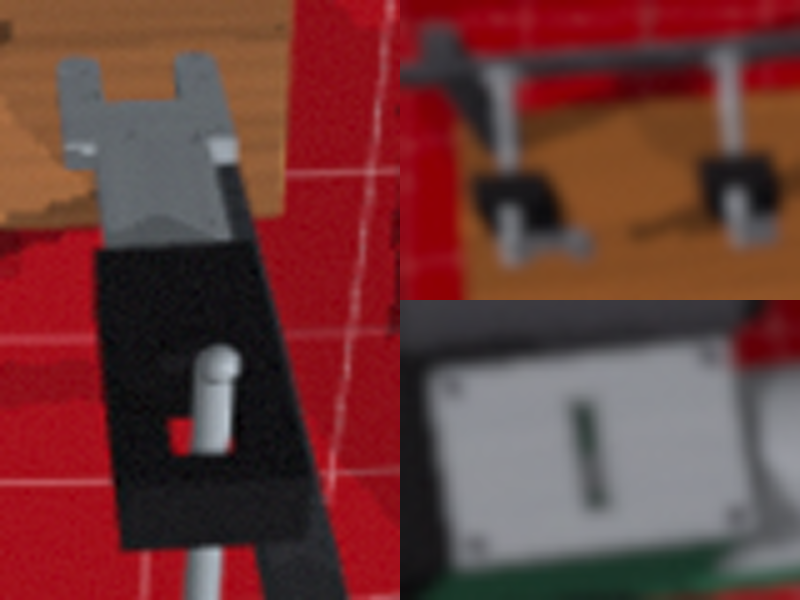

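Run:
```python
from h import *
p=np.load('w1.npy');pose=(p[0],p[1])
g=lambda x,y,z:plane('wrist',(330+x/5,285+y/5),z,pose)
for n,a,b,z in(('topfront',(120,488),(308,480),211),('topback',(122,548),(310,540),211),('gripbot',(97,250),(250,240),142),('crotch',(102,102),(180,98),79),('tips',(59,62),(210,55),57)):
    A,B=g(*a,z),g(*b,z);print(n,A.round(1),B.round(1),'mid',((A+B)/2).round(1),'len',np.linalg.norm(A-B).round(1),'ang',np.arctan2(*(B-A)[:2]).round(3))
h=lambda x,y,z:plane('top',(410+(x-400)/7.5,210+(y-300)/7.5),z)
A,B=h(583,400,150),h(599,508,150);print('slot',A,B,(A+B)/2,np.linalg.norm(A-B),np.arctan2((A-B)[1],(A-B)[0]))
for a,b in(((430,372),(722,338)),((460,568),(752,530)),((430,372),(460,568)),((722,338),(752,530))):
    A,B=h(*a,150),h(*b,150);d=A-B;print(d.round(1),np.arctan2(d[1],d[0]).round(3))
# peg bar: rail post/pegs from top z=200
k=lambda x,y,z:plane('top',(225+(x-400)/6.667,220+y/6.667),z)
for a,b in(((505,70),(513,240)),((725,60),(737,225))):
    A,B=k(*a,200),k(*b,200);d=A-B;print('peg',A.round(1),B.round(1),np.arctan2(d[1],d[0]).round(3))
A=k(490,205,211);print(A, k(562,235,57))
```

```text
Traceback (most recent call last):
  File "h.py", line 14, in plane
    c,d=ray(n,uv,pose);return c+d*(z-c[2])/d[2]
        ~~~^^^^^^^^^^^
  File "h.py", line 8, in ray
    p,r=pose;R=Ro.from_euler('xyz',r).as_matrix();T=np.array(m['tool_from_camera'])
               ~~~~~~~~~~~~~^^^^^^^^^
  File "scipy/spatial/transform/_rotation.pyx", line 1428, in scipy.spatial.transform._rotation.Rotation.from_euler
  File "scipy/spatial/transform/_rotation.pyx", line 541, in scipy.spatial.transform._rotation._format_angles
ValueError: Expected `angles` to be at most 2-dimensional with width equal to number of axes specified, got () for shape
```

Run:
```python
from h import *
p=np.load('w1.npy').reshape(2,3);pose=(p[0],p[1])
g=lambda x,y,z:plane('wrist',(330+x/5,285+y/5),z,pose)
for n,a,b,z in(('topfront',(120,488),(308,480),211),('topback',(122,548),(310,540),211),('gripbot',(97,250),(250,240),142),('crotch',(102,102),(180,98),79),('tips',(59,62),(210,55),57)):
    A,B=g(*a,z),g(*b,z);print(n,A.round(1),B.round(1),'mid',((A+B)/2).round(1),'len',np.linalg.norm(A-B).round(1),'ang',np.arctan2(*(B-A)[:2]).round(3))
h=lambda x,y,z:plane('top',(410+(x-400)/7.5,210+(y-300)/7.5),z)
A,B=h(583,400,150),h(599,508,150);print('slot',A,B,(A+B)/2,np.linalg.norm(A-B),np.arctan2((A-B)[1],(A-B)[0]))
for a,b in(((430,372),(722,338)),((460,568),(752,530)),((430,372),(460,568)),((722,338),(752,530))):
    A,B=h(*a,150),h(*b,150);d=A-B;print(d.round(1),np.arctan2(d[1],d[0]).round(3))
k=lambda x,y,z:plane('top',(225+(x-400)/6.667,220+y/6.667),z)
for a,b in(((505,70),(513,240)),((725,60),(737,225))):
    A,B=k(*a,200),k(*b,200);d=A-B;print('peg',A.round(1),B.round(1),np.arctan2(d[1],d[0]).round(3))
A=k(490,205,211);print(A, k(562,235,57))
```

```text
topfront [506.5 316.  211. ] [506.2 345.7 211. ] mid [506.4 330.8 211. ] len 29.7 ang -0.013
topback [519.6 317.  211. ] [519.3 347.4 211. ] mid [519.5 332.2 211. ] len 30.4 ang -0.009
gripbot [507.1 316.8 142. ] [505.4 345.6 142. ] mid [506.3 331.2 142. ] len 28.9 ang -0.057
crotch [510.2 322.2  79. ] [509.4 339.3  79. ] mid [509.8 330.7  79. ] len 17.1 ang -0.048
tips [511.9 313.9  57. ] [510.4 348.7  57. ] mid [511.2 331.3  57. ] len 34.8 ang -0.043
slot [ 572.16272102 -196.27946377  150.        ] [ 531.30168459 -198.69194682  150.        ] [ 551.73220281 -197.4857053   150.        ] 40.93219236990739 0.05897270146591554
[ -8.2 109.    0. ] 1.646
[ -9.5 108.1   0. ] 1.659
[74.1  5.2  0. ] 0.071
[72.8  4.4  0. ] 0.06
peg [563.7 333.1 200. ] [494.4 331.  200. ] 0.03
peg [564. 245. 200.] [496.6 242.  200. ] 0.043
[506.85204056 338.48148042 211.        ] [521.59300307 328.02708364  57.        ]
```

Sizes check out: grip 30 × 13 mm, fork opening 17.1 mm and slot about 40 mm. The grip is at (513,331,179) with yaw 0.035, and the slot at (552,-197.5,150) with yaw 0.07. Next I grasp, lift and draw off.

Run:
```python
from h import *
y=np.pi+0.035
def st(l):
    s=arm.sense();print(l,round(s['time_s'],2),s['tcp_pos'].round(1),np.round(s['tcp_rot'],3),np.round(s['ft_force'],1),round(s['finger_gap'],1),np.round(s['grip_force'],1));return s
arm.move_to([513.2,331.3,275],[np.pi,0,y])
s=st('above')
arm.servo_line([513.2,331.3,160.3]);st('down')
jaws.set_gripper(20);s=st('grip')
p=s['tcp_pos'];d=np.array([-np.cos(.035),-np.sin(.035),0])
arm.servo_line(p+[0,0,13],rate=80);st('lift')
arm.servo_line(p+[0,0,13]+d*90,rate=120);s=st('out')
for yy in(np.pi/2+.07,-np.pi/2+.07):
    q=arm.solve_ik([552,-197.5,275],[np.pi,0,yy]);print(yy,None if q is None else np.round(q,2))
cv2.imwrite('pics/s1.png',optics.snapshot('side'));cv2.imwrite('pics/wr2.png',optics.snapshot('wrist'))
```

```text
above 2.14 [512.7 332.1 273.7] [-3.140e+00 -2.000e-03 -3.106e+00] [-0.9 -0.5  0.3] 85.3 0.0
down 3.06 [513.7 331.8 161.7] [ 3.140e+00  2.000e-03 -3.106e+00] [-0.1  0.5  1. ] 85.3 0.0
grip 3.61 [513.5 331.4 160.8] [ 3.141e+00  1.000e-03 -3.107e+00] [-0.3 -0.4  1.7] 29.4 59.0
lift 3.92 [513.8 331.6 174.4] [ 3.141e+00  1.000e-03 -3.107e+00] [ 0.1 -0.2 -2.6] 29.4 59.2
out 4.83 [424.3 328.1 174. ] [ 3.141e+00  1.000e-03 -3.107e+00] [-0.4 -1.4 -1.6] 29.3 59.2
1.6407963267948966 [-0.39  0.2   0.81  1.57 -0.15  1.43  0.49]
-1.5007963267948965 [-0.59  0.26  1.07  1.58 -0.23  1.44 -2.58]
```

Gripped at a 29.4 mm gap with 59 N, and the spanner is drawn off. I'll carry it around the rail and look at the slot beside the fork.

Run:
```python
from h import *
def st(l):
    s=arm.sense();print(l,round(s['time_s'],2),s['tcp_pos'].round(1),np.round(s['tcp_rot'],3),np.round(s['ft_force'],1),round(s['finger_gap'],1),np.round(s['grip_force'],1));return s
arm.servo_line([424,328,295],rate=250)
arm.servo_line([440,80,295],rate=250)
arm.move_to([552,-262,285],[np.pi,0,np.pi/2+.07])
arm.sleep(.3);s=st('look');im=optics.snapshot('wrist');cv2.imwrite('pics/w3.png',im)
np.save('w3.npy',np.array([s['tcp_pos'],s['tcp_rot']]));cv2.imwrite('pics/s3.png',optics.snapshot('side'))
pose=(s['tcp_pos'],s['tcp_rot']);print(proj('wrist',[552,-197.5,150],pose))
```

```text
look 8.35 [ 552.3 -261.1  285.2] [ 3.141 -0.     1.642] [-0.2 -0.4 -1.7] 29.2 59.2
[326.44424169 140.03834584]
```

View pics/w3.png

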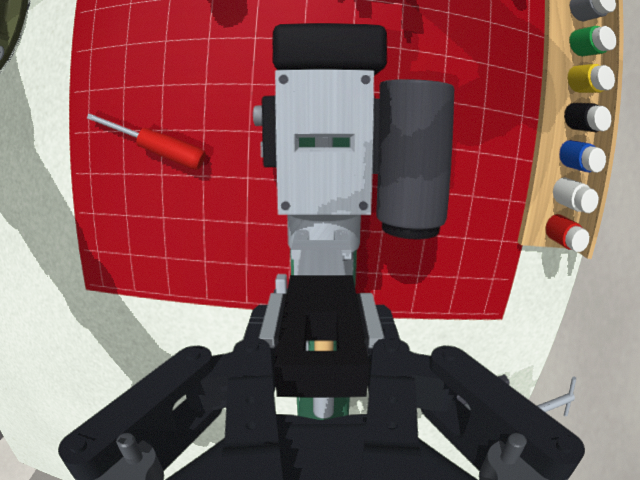

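The slot is at (325,142), which agrees with the prediction of (326,140). The fork is at about (322,238), in front of the headstock. I'll zoom in for precise numbers.

Run:
```python
from h import *
o=np.zeros((600,800,3),np.uint8)
f=lambda a,k:cv2.resize(a,None,fx=k,fy=k,interpolation=cv2.INTER_CUBIC)
im=cv2.imread('pics/w3.png')
o[:200,:800]=f(im[130:155,275:375],8);o[200:600,:800]=f(im[215:315,225:425],4)
cv2.imwrite('pics/z3.png',o)
p=np.load('w3.npy');pose=(p[0],p[1])
g=cv2.cvtColor(im,6);c=g[132:153,285:365];m=(c<130).astype(np.uint8)
n,l,stt,ce=cv2.connectedComponentsWithStats(m)
for i in range(1,n):
    if stt[i,4]>20:print(stt[i],ce[i]+[285,132])
b=cv2.minAreaRect(np.argwhere(m)[:,::-1].astype(np.float32)+[285,132]);print(b)
print(plane('wrist',b[0],150,pose))
```

```text
[ 10   2  59  17 771] [322.4539559 140.307393 ]Traceback (most recent call last):
  File "<stdin>", line 12, in <module>
cv2.error: OpenCV(4.12.0) /io/opencv/modules/imgproc/src/convhull.cpp:143: error: (-215:Assertion failed) total >= 0 && (depth == CV_32F || depth == CV_32S) in function 'convexHull'
```

View pics/z3.png

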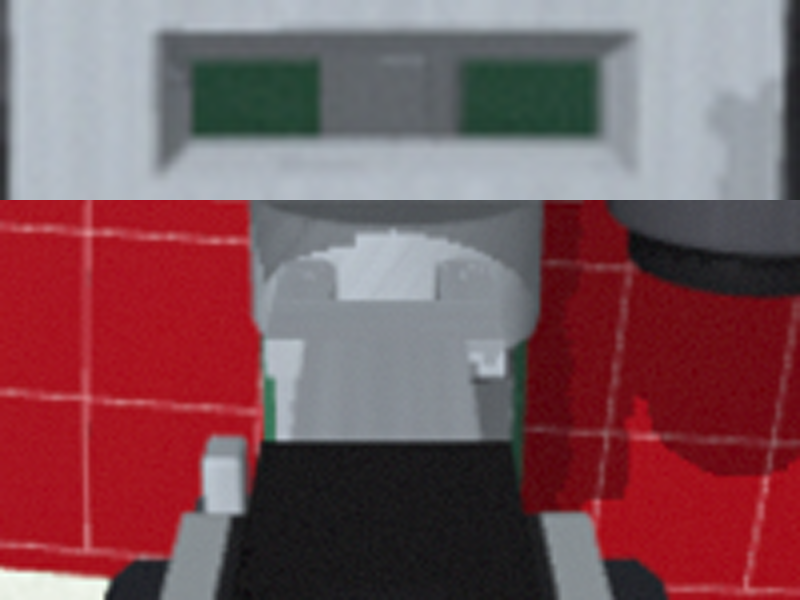

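The bevelled mouth spans zoom (155–638, 30–172) and the spindle shows between x 320 and 455. The fork crotch is at zoom (387,300). Now to convert these to positions.

Run:
```python
from h import *
p=np.load('w3.npy');pose=(p[0],p[1])
a=lambda x,y,z:plane('wrist',(275+x/8,130+y/8),z,pose)
b=lambda x,y,z:plane('wrist',(225+x/4,215+(y-200)/4),z,pose)
for n,q,z in(('mouth',[(157,30),(636,30),(636,172),(157,172)],150),('inner',[(190,58),(600,58),(600,135),(190,135)],145)):
    P=np.array([a(*i,z) for i in q]);print(n,P.mean(0).round(1),[np.linalg.norm(P[i]-P[i-1]).round(1) for i in range(4)],'yaw',[np.arctan2(*(P[i]-P[j])[1::-1]).round(3) for i,j in((1,0),(2,3))])
print('spindle top',((a(320,97,115)+a(457,97,115))/2).round(1))
t=p[0];print('tcp',t)
for n,u,v,z in(('crotch',(337,300),(436,300),204),('legs',(265,275),(503,275),184),('gripbot',(260,441),(517,441),267)):
    A,B=b(*u,z),b(*v,z);print(n,((A+B)/2-t).round(1),np.linalg.norm(A-B).round(1),np.arctan2(*(B-A)[1::-1]).round(3))
```

```text
mouth [ 550.8 -199.4  150. ] [np.float64(13.4), np.float64(44.5), np.float64(13.4), np.float64(44.8)] yaw [np.float64(0.074), np.float64(0.073)]
inner [ 550.7 -199.4  145. ] [np.float64(7.4), np.float64(38.8), np.float64(7.4), np.float64(39.0)] yaw [np.float64(0.073), np.float64(0.073)]
spindle top [ 550.4 -201.6  115. ]
tcp [ 552.26413585 -261.09824602  285.15774891]
crotch [  0.3   3.6 -81.2] 15.9 0.071
legs [ 1.000e-01  1.200e+00 -1.012e+02] 41.4 0.071
gripbot [  0.1   7.5 -18.2] 30.8 0.071
```

Run:
```python
from h import *
def st(l):
    s=arm.sense();print(l,round(s['time_s'],2),s['tcp_pos'].round(1),np.round(s['tcp_rot'],3),np.round(s['ft_force'],1),np.round(s['moment'],2),round(s['finger_gap'],1));return s
R=[np.pi,0,np.pi/2+.073];T=np.array([550.6,-199.9]);off=np.zeros(2)
arm.servo_line([*T,285],R,rate=100)
for k in range(2):
    arm.servo_line([*(T+off),262],R,rate=60);arm.sleep(.2);s=st('hover');off+=T-s['tcp_pos'][:2]
f0=s['ft_force']
for z in(254,248,242,236,230,224,218,212,208,204,201,199,198,197,196):
    arm.servo_line([*(T+off),z],R,rate=40);s=st(z);f=s['ft_force']-f0
    if f[2]>12 or np.hypot(*f[:2])>15:print('stop');break
cv2.imwrite('pics/s4.png',optics.snapshot('side'))
```

```text
hover 9.96 [ 550.8 -200.   262.4] [3.141 0.    1.644] [-0.6  0.2 -1.7] [-0.03  0.03 -0.01] 29.6
hover 10.41 [ 550.4 -199.8  262. ] [ 3.142 -0.     1.644] [ 1.2  0.4 -2. ] [0.05 0.03 0.  ] 29.4
254 10.76 [ 550.3 -199.8  253.4] [-3.141 -0.     1.644] [-0.2 -0.4 -1.8] [ 0.04 -0.05  0.01] 29.1
248 11.06 [ 550.4 -199.8  247.6] [-3.141 -0.     1.644] [-0.9 -0.3 -2.2] [0.06 0.04 0.01] 29.2
242 11.36 [ 550.4 -199.8  241.6] [-3.141 -0.     1.644] [-0.5  0.4 -2.2] [-0.02 -0.03 -0.02] 29.2
236 11.66 [ 550.4 -199.8  235.6] [-3.141 -0.     1.644] [ 0.3 -0.8 -1.9] [-0.01  0.03 -0.  ] 29.5
230 11.96 [ 550.4 -199.8  229.6] [-3.141 -0.     1.644] [-0.2  0.2 -0.9] [0.01 0.   0.03] 29.3
224 12.26 [ 550.4 -199.8  223.6] [-3.141 -0.     1.644] [ 0.9  0.1 -1.9] [ 0.02 -0.04  0.05] 29.6
218 12.56 [ 550.4 -199.8  217.6] [-3.141 -0.     1.644] [ 0.6  0.  -2.1] [-0.04 -0.06  0.01] 29.0
212 12.86 [ 550.4 -199.8  211.6] [-3.141 -0.     1.644] [-0.2 -0.9 -2. ] [-0.01  0.03  0.03] 29.5
208 13.11 [ 550.4 -199.8  207.7] [-3.141 -0.     1.644] [-0.3  0.3 -2.7] [ 0.02  0.03 -0.03] 29.0
204 13.36 [ 550.4 -199.8  203.7] [-3.141 -0.     1.644] [ 1.3  0.1 -0.8] [-0.04  0.02  0.03] 29.4
201 13.61 [ 550.5 -199.8  200.8] [-3.141 -0.     1.644] [ 0.   0.6 -2.2] [0.05 0.   0.04] 29.1
199 13.86 [ 550.5 -199.9  198.9] [-3.141 -0.     1.644] [-0.2 -0.6 -1.8] [ 0.03 -0.01 -0.  ] 29.2
198 14.11 [ 550.6 -199.9  197.9] [-3.141 -0.     1.644] [ 0.4 -0.6 -2.4] [-0.07 -0.03  0.01] 29.2
197 14.36 [ 550.8 -199.9  197.2] [3.141 0.    1.644] [ 0.4 -0.1 -0.6] [ 0.   -0.04 -0.02] 29.2
196 14.61 [ 551.3 -200.   196.9] [3.14  0.    1.644] [1.5 0.2 3.2] [ 0.11 -0.05  0.04] 29.2
```

Contact came at TCP z = 196.9, against 196.8 predicted for fully home. I'll seat it slightly, check that it's steady and take a look.

Run:
```python
from h import *
arm.servo_line([550.4,-199.8,195],[np.pi,0,np.pi/2+.073],rate=40)
for i in range(2):
    arm.sleep(.7);s=arm.sense();print(round(s['time_s'],2),s['tcp_pos'].round(1),np.round(s['tcp_rot'],3),np.round(s['ft_force'],1),s['grip_force'],np.abs(s['qd']).max())
o=np.zeros((600,800,3),np.uint8)
f=lambda a,k:cv2.resize(a,None,fx=k,fy=k,interpolation=2)
o[:,:400]=f(optics.snapshot('side')[220:420,320:453],3.01)[:600,:400]
w=optics.snapshot('wrist');o[:,400:]=f(w[180:380,255:388],3.01)[:600,:400]
cv2.imwrite('pics/z5.png',o)
```

```text
15.61 [ 551.4 -200.   196.8] [3.139 0.    1.644] [-0.1  0.6  9.6] 60.82010507583618 0.0006804691550356745
16.31 [ 551.4 -200.   196.8] [3.139 0.    1.644] [-0.3  0.3  9.1] 60.81922888755798 0.0018975298225243976
```

View pics/z5.png

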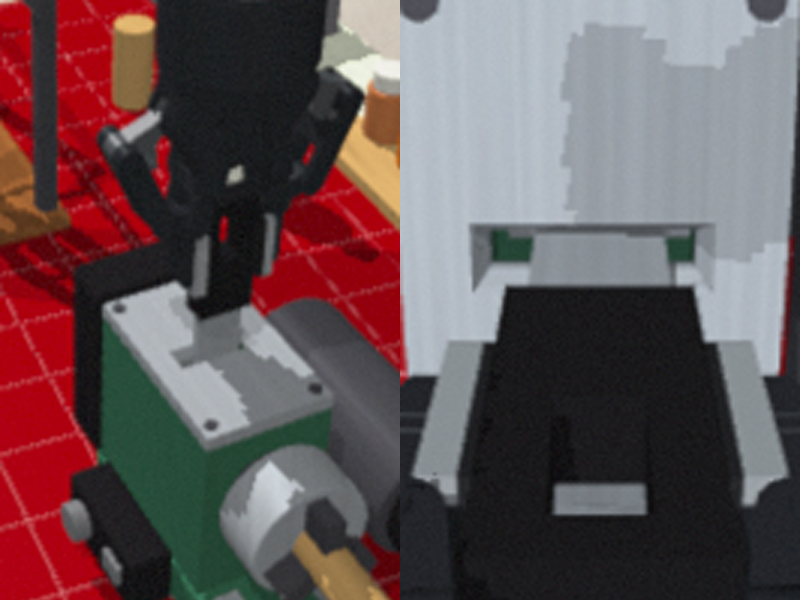

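The shank is through the slot (right half, around (600,250)), centred along it and upright. It is firmly seated with about 11 N on the spindle and everything is at rest, so I'm handing it in.

```bash
python3 -c "
from bench import ticket
print(ticket.hand_in())"
```

```text
the job is handed in; nothing more can be done
None
```

The spindle spanner is through the headstock slot with its fork home on the spindle flats; I handed the job in at about 16 s, still gripping it, but the hand-in call returned no verdict.

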